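# Change the batteries of the measuring arm's power unit

## Task

Change the batteries of the measuring arm's two-bay power unit, and move packs in or out of its bays only while its slide switch is off (right; it may have been left on). Press the catch of each bay that holds a spent pack, draw the pack out and lay it the right way up in the empty tray, then slide the two fresh packs, contact end first, fully home until each catch springs up behind its pack. When both bays are loaded, push the switch on (left); leave the other things on the plate where they are.

Things in the scene. Friction and masses are not known exactly. Their poses are not given: they have to be found in the camera images.
- power_unit: The measuring arm's battery power unit, fixed. Origin: on the surface plate, midway between the bays, level in x with the centre of a seated pack. +x: the way packs slide in; +y: its left; turned up to 0.2 rad. Dark steel deck 20 mm high, x = -56 to 53 mm; then a grey housing to x = 110 mm, 202 mm wide, top at z = 75 mm. Two bays at y = +47.5 and -47.5 mm, mouths towards -x.
- bay_left (a point): On the deck in the left (+y) bay: where the origin of a fully seated pack lies. The pack can be pushed up to 3 mm beyond, to the housing wall. Over the last 10 mm a damped sprung ejector, low in the wall, pushes the pack back towards the mouth with 5.5 to 7.5 N. Sliding a pack in takes about 10 to 15 N in all.
- bay_right (a point): The same for the right (-y) bay. Each bay's two dovetail rails run from 30 mm before the seat to 53 mm beyond; 53 mm apart at the deck, undercut over the pack's foot from 10 mm before the seat (flared lead-in from 23 mm before), 12.5 mm high; play about 1.5 mm each side and above; rounded mouths.
- bay_left_entry (a point): On the deck line 80 mm in front of bay_left: with its origin here, level and in line, a pack is just clear of the rails, so it may be lowered, lifted out or started from here. The pack then overlies the edge of the deck by 26 mm and presses the catch down.
- bay_right_entry (a point): The same for the right bay.
- catch_left (a joint): Catch in front of the left bay, m: 0 = sprung up, grows as it is pressed straight down, 0.0075 at most. A dark steel ramp 46 mm wide that rises from 100 mm before bay_left (1 mm below deck level) to a tooth 50 mm before it (5.5 mm above). A pack sliding in or set on it presses it down (1 to 3 N); once the pack is home the tooth springs up behind its rear end.
- catch_right (a joint): The same for the right bay.
- catch_left_pad (a point): Where to press the left catch: top of its ribbed ramp, 30 mm before the rear end of a seated pack; nothing else to hit within 20 mm; base 8 mm high below it. Press 6 to 7 mm down (about 6 to 8 N with a pack latched): the ejector then pushes the pack 10 mm out, over the tooth, which stays down under it; the pack can then be gripped by its sides and drawn out.
- catch_right_pad (a point): The same for the right catch.
- switch (a joint): Slide switch on top of the housing, m: 0 = off (unit's right, -y), 0.012 = on (unit's left, +y). A sprung detent throws it to one end or the other; about 3.5 N pushes it across the middle.
- switch_ridge (a point): Top centre of the switch's ridge: 6.5 mm high above the flat housing top (z = 75 mm), 6 mm thick along the sliding direction y, 22 mm long along x, on a flush slider in a dark bezel. Moves with the switch: x = 81.5 mm, y = -6 mm (off) to +6 mm (on) in the unit's frame. The housing's top is clear 30 mm in x and 90 mm in y either side.
- spent_1: Spent battery pack, latched in the left bay at the start if present. 100 (x) x 54 (y) x 54 mm, 0.3 kg, grey block with black seam, top inlay and ribbed sides. Origin: centre of the underside, z up, +x towards the end with four brass contacts. Lowest 14 mm: black dovetail foot, 50 mm wide below, 32 mm at the neck, leading corners rounded; above it the flat-sided body to grip.
- spent_2: Spent battery pack, just like spent_1, latched in the right bay at the start if present. One or both of the spent packs are present; the other bay is empty.
- fresh_1: Fresh battery pack, the same make and size as spent_1. Stands on the plate between the unit and the tray, contact end away from the robot within 0.45 rad. 100 (x) x 54 (y) x 54 mm, 0.3 kg, grey block with black seam, top inlay and ribbed sides. Origin: centre of the underside, z up, +x towards the end with four brass contacts. 
- fresh_2: Fresh battery pack, just like fresh_1, at the other of the two places.
- tray: Loose shallow grey sheet-metal tray for the spent packs, along the left edge of the plate, empty at the start: 240 (x) x 78 (y) x 22 mm outside, walls and floor 4 mm, 0.7 kg. Origin: centre of the underside. Two packs lie in it end to end, length along its x, centres at x = +57 and -57 mm.
- micrometer: Bystander: outside micrometer 127 mm long, lying. Origin: centre of the underside.
- stylus_case: Bystander: black plastic case 42 x 60 x 22 mm, right of the unit. Origin: centre of the underside.
- block_123: Bystander: dark steel setup block 50 x 75 x 25 mm, to the right. Origin: centre of the underside.

How it is judged (in metres and radians):
On the way:
1. with the switch off, a fresh pack is fully home in each bay, contact end first, and both catches are up ((((distance between fresh_1 and bay_left below 0.006 m and x of bay_left_entry in the frame of fresh_1 below -0.07 m) and (distance between fresh_2 and bay_right below 0.006 m and x of bay_right_entry in the frame of fresh_2 below -0.07 m)) or ((distance between fresh_1 and bay_right below 0.006 m and x of bay_right_entry in the frame of fresh_1 below -0.07 m) and (distance between fresh_2 and bay_left below 0.006 m and x of bay_left_entry in the frame of fresh_2 below -0.07 m))) and value of joint each of catch_left, catch_right below 0.002 m and value of joint switch below 0.004 m), for 0.2 s.
At the end, for the whole second after the job is handed in: A fresh pack sits in each bay contact end first, within 6 mm of the home point, with the catch up (within 2 mm), the switch is on (within 2 mm of its end), and every spent pack rests upright (within 0.15 rad) on the floor of the tray ((((distance between fresh_1 and bay_left below 0.006 m and x of bay_left_entry in the frame of fresh_1 below -0.07 m) and (distance between fresh_2 and bay_right below 0.006 m and x of bay_right_entry in the frame of fresh_2 below -0.07 m)) or ((distance between fresh_1 and bay_right below 0.006 m and x of bay_right_entry in the frame of fresh_1 below -0.07 m) and (distance between fresh_2 and bay_left below 0.006 m and x of bay_left_entry in the frame of fresh_2 below -0.07 m))) and value of joint each of catch_left, catch_right below 0.002 m and value of joint switch above 0.01 m and angle between each of spent_1, spent_2's own z axis and vertical below 0.15 rad and linear speed of each of spent_1, spent_2, fresh_1, fresh_2 below 0.03 m/s and x of spent_1 in the frame of tray between -0.075 and 0.075 m and y of spent_1 in the frame of tray between -0.015 and 0.015 m and z of spent_1 in the frame of tray between -0.002 and 0.012 m and x of spent_2 in the frame of tray between -0.075 and 0.075 m and y of spent_2 in the frame of tray between -0.015 and 0.015 m and z of spent_2 in the frame of tray between -0.002 and 0.012 m); the robot touches nothing.
It fails at once if a pack slides in the rails of a bay (6 to 55 mm short of home) while the switch is on (value of joint switch above 0.008 m and ((x of fresh_1 in the frame of power_unit between -0.055 and -0.006 m and y of fresh_1 in the frame of power_unit between -0.09 and 0.09 m and z of fresh_1 in the frame of power_unit between 0.014 and 0.032 m) or (x of fresh_2 in the frame of power_unit between -0.055 and -0.006 m and y of fresh_2 in the frame of power_unit between -0.09 and 0.09 m and z of fresh_2 in the frame of power_unit between 0.014 and 0.032 m) or (x of spent_1 in the frame of power_unit between -0.055 and -0.006 m and y of spent_1 in the frame of power_unit between -0.09 and 0.09 m and z of spent_1 in the frame of power_unit between 0.014 and 0.032 m) or (x of spent_2 in the frame of power_unit between -0.055 and -0.006 m and y of spent_2 in the frame of power_unit between -0.09 and 0.09 m and z of spent_2 in the frame of power_unit between 0.014 and 0.032 m))).
It fails at once if a bystander is shifted by more than 40 mm (distance of any of micrometer, stylus_case, block_123 from where it was at the start of the episode above 0.04 m).
Of spent_1, spent_2 only 1 to 2 are there at a start; the rules pass over those that are not, and their reading is None.
At some moment in a run one of fresh_1, fresh_2 may be knocked a few centimetres aside while the robot is not near it.
Once in a run the grip may slacken for a moment while it holds something.
It also fails if it takes over 208 s, if anything falls off the work surface, if the arm or the gripper's body presses on something with over 40 N, if the wrist force passes 120 N, or if a joint passes its speed limit or range.

## Robot

A 6-joint arm with a two-finger parallel gripper is mounted at the origin on the work surface; the furniture and walls round the work are solid. World frame = base frame: x ahead of the robot, y to its left, z up, the work surface at z = 0. Lengths are in mm, angles in rad, forces in N, time in s.
With the tool pointing down it reaches from about 350 to 725 mm from the base axis. Payload 6 kg.
Tool frame: the origin (TCP) lies midway between the tips of the shut fingers; the grasp point (between the pads) lies 19 mm behind it; z points along the fingers, y is the line along which they close (so a half turn about z gives the same grasp; the last joint's range is limited). The gripper opens to 85 mm and grips with 20 to 120 N. Pads are 22 mm wide; open, the fingers measure 114 mm over their backs; the gripper's body (76 mm by 85 mm) begins 54 mm behind the grasp point. The pads swing forward as they close: fully open they stand 13 mm farther back than shut.
Start: joints at [1.47, 0.04, 0.085, 0, -1.615, -0.334], TCP at [252.709, 544.161, 231.261] pointing down, gripper open.
Joint ranges: [-2.56, 2.56], [-1.29, 2.01], [-1.08, 1.49], [-3.29, 1.98], [-2.81, -0.18], [-2.99, 2.99]. Speed limits (rad/s): [2.57, 2.57, 3.01, 3.14, 3.14, 3.14].

## Interface

Orientations are given as a rotation vector (axis times angle).
In Python, from plant import * gives the robot as it stands. The module is installed in compiled form; this text tells all that it offers.
- The arm moves only by the shell command python3 -m pendant 'ROWS' [OPENING] [FORCE]. ROWS is JSON, a list that holds one entry, the list of rows, each a list of 4 numbers: the shift along the world's x, y, z in m, then the turn about the world's z in rad. In form: [[[x, y, z, roll], ...]]. A call has 1 to 12 rows; each row shifts and turns the commanded pose from where the row before left it; what a row does not reach is not made up. A row lasts 1/12 s, in which the tool goes at most 41.7 mm and 7.16 degrees, less where a joint would pass 70% of its speed; a pose out of reach is approached as far as the arm can. A call with a gripper value outside its range is refused whole. OPENING is the closure in counts, from 0 (fully open) to 255 (shut), set as the call begins (- or left out, the last holds). The fingers move at their own pace and stop on an object; FORCE is the grip in N (left out, the last holds). Time passes only in rows, so rows that do not move let the fingers close. It gives the time, the measured TCP pose, the force and the opening at its end, in the units of the state.
- get_obs(): the state, without advancing time (a new reading comes with each control period).
- read_camera(name): name is "scene" or "top" or "wrist"; returns (picture, depth): 384x512x3 uint8, red, green, blue; 384x512 float32, mm along the optical axis (not along the pixel's ray), 0 where there is no reading.
- camera_model(name): a dict with "camera_matrix" (3x3 intrinsics, pixels), "T" (4x4, takes a point from camera to world coordinates). Camera axes: x right, y down, z forward; pixel columns grow to the right and rows downward; lengths in mm; the calibration is good to about 2 mm. A picture is of the moment at which its call begins: read the wrist's pose just before it. camera_model takes no time and is no camera call; for the wrist camera it gives the pose at the moment of the call.
- hand_in(): hands the job in, once; it reports no verdict.
The state is a dict: "clock": time; "joint_positions": joint angles; "dq": joint speeds; "joint_torque": joint torques, N m; "ee_pos": TCP position; "ee_rot": TCP orientation; "force": force on the tool from outside, world axes, zero at the start; "wrist_torque": the same for the moment, N m; "gripper_width": finger opening in mm.
Only numpy, scipy, OpenCV 4.12 (cv2) and the standard library are available. Lean on these libraries where they do the work, as an engineer would, in place of code of your own. Each camera call takes 0.05 s, during which the arm holds its last target. There are 200 camera calls.

## Working session

There is one attempt and no reset: what is moved stays moved. The work goes in short steps, Python scripts to look and compute and a shell command to move; the robot and the scene stay as the last step left them, time stands still between calls to the robot, and variables do not carry over. Pictures are saved under pics/ and viewed, on a budget of 14 in all, crops included, one or two more only if the job needs it, and the job is handed in when it is done.

```bash
mkdir -p pics; cat > h.py <<'E'
from plant import *
import numpy as np, cv2
def snap(n,fn):
    T=camera_model(n)['T']; p,d=read_camera(n); cv2.imwrite('pics/'+fn+'.png',cv2.cvtColor(p,cv2.COLOR_RGB2BGR))
    np.savez('pics/'+fn+'.npz',p=p,d=d,T=np.array(T),K=np.array(camera_model(n)['camera_matrix'])); return p,d
def cloud(fn):
    z=np.load('pics/'+fn+'.npz'); d=z['d'].astype(float);K=z['K'];T=z['T']
    v,u=np.mgrid[:d.shape[0],:d.shape[1]]
    P=np.stack([(u-K[0,2])*d/K[0,0],(v-K[1,2])*d/K[1,1],d],-1)@T[:3,:3].T+T[:3,3]
    P[d==0]=np.nan; return P
E
python3 - <<'E'
from h import *
snap('top','top0'); snap('scene','sc0'); o=get_obs(); print(o)
for n in('top','scene','wrist'): print(n,np.round(camera_model(n)['T'],3).tolist(),camera_model(n)['camera_matrix'])
E
```

```text
{'clock': 0.1, 'joint_positions': array([ 1.46968523e+00,  4.08118528e-02,  8.38797601e-02, -3.98888135e-04,
       -1.61548037e+00, -3.33716340e-01]), 'dq': array([-0.00142282, -0.00146574,  0.00341215,  0.00356857, -0.00162221,
       -0.00061804]), 'joint_torque': array([-6.02756758e-03, -3.69344366e+01,  3.48280299e+01,  6.95184052e+00,
       -4.58191673e-03,  3.27738285e-06]), 'ee_pos': array([252.55569272, 543.93310227, 230.32948305]), 'ee_rot': array([ 3.06602845e+00, -6.77274032e-01, -3.26985672e-04]), 'force': array([-0.13611572, -0.69428882, -0.31759693]), 'wrist_torque': array([-0.05086206,  0.0653746 , -0.03491711]), 'gripper_width': 85.72163460039665}
top [[0.022, -0.999, 0.047, 449.077], [-1.0, -0.022, -0.012, 57.966], [0.013, -0.047, -0.999, 1437.065], [0.0, 0.0, 0.0, 1.0]] [[428.3725272    0.         256.86212852]
 [  0.         428.3725272  190.74025078]
 [  0.           0.           1.        ]]
scene [[0.909, -0.182, 0.375, 8.468], [-0.417, -0.371, 0.83, -1114.817], [-0.012, -0.911, -0.413, 653.518], [0.0, 0.0, 0.0, 1.0]] [[471.54810537   0.         261.01689006]
 [  0.         471.54810537 200.27044831]
 [  0.           0.           1.        ]]
wrist [[-0.421, -0.873, -0.246, 314.359], [-0.907, 0.406, 0.111, 515.884], [0.003, 0.27, -0.963, 372.376], [0.0, 0.0, 0.0, 1.0]] [[341.24339576   0.         255.05011868]
 [  0.         341.24339576 189.72216256]
 [  0.           0.           1.        ]]
```

View pics/top0.png

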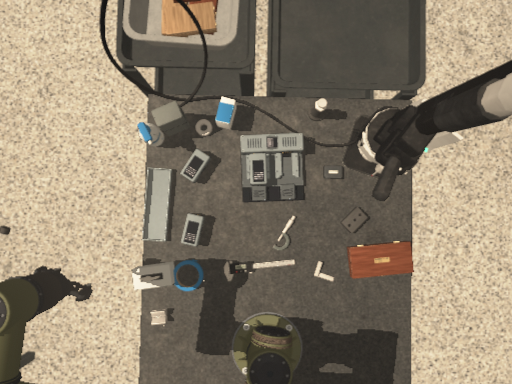

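View pics/sc0.png

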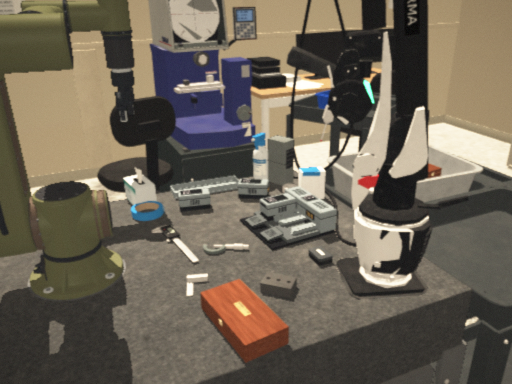

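The top view shows the unit at about (272,165) with a pack in its left bay (258,168) and the right bay empty. Fresh packs are at (195,165) and (192,230), and the tray is at (158,205). The scene view agrees with this.

```bash
cat > m.py <<'E'
from h import *
def rect(P,u0,u1,v0,v1,z0,z1):
    Q=P[v0:v1,u0:u1].reshape(-1,3); Q=Q[(Q[:,2]>z0)&(Q[:,2]<z1)]
    r=cv2.minAreaRect(Q[:,:2].astype(np.float32)); return len(Q),np.round(r[0],1),np.round(r[1],1),round(r[2],1),np.round(np.median(Q[:,2]),1)
E
python3 - <<'E'
from m import *
P=cloud('top0')
print('plate z',np.nanmedian(P[260:300,330:345,2]),np.nanmedian(P[200:230,215:235,2]))
print('f far',rect(P,175,215,145,187,40,65))
print('f near',rect(P,175,212,208,250,40,65))
print('tray',rect(P,138,178,160,248,12,35))
print('housing',rect(P,235,310,128,160,68,90))
print('spent',rect(P,245,272,150,186,65,82))
print('deck+all',rect(P,235,310,128,205,12,100))
im=cv2.imread('pics/top0.png')[120:255,140:315]
cv2.imwrite('pics/c1.png',cv2.resize(im,None,fx=4.4,fy=4.4,interpolation=cv2.INTER_CUBIC))
E
```

```text
plate z 1.8025045360091099 0.8510185846105287
f far (525, array([594.2, 245.9]), array([ 55.1, 100.1]), 58.3, np.float64(54.8))
f near (531, array([385.7, 249.7]), array([ 54.7, 100.8]), 78.6, np.float64(54.9))
tray (342, array([465.3, 369.4]), array([ 86.7, 240.3]), 87.4, np.float64(21.3))
housing (1224, array([658.3,  -0.8]), array([ 82.4, 201.1]), 4.1, np.float64(75.8))
spent (576, array([589.7,  39.9]), array([109.3,  83.4]), 1.3, np.float64(75.2))
deck+all (3760, array([606.3, -19.3]), array([240.3, 231.3]), 3.8, np.float64(35.0))
```

View pics/c1.png

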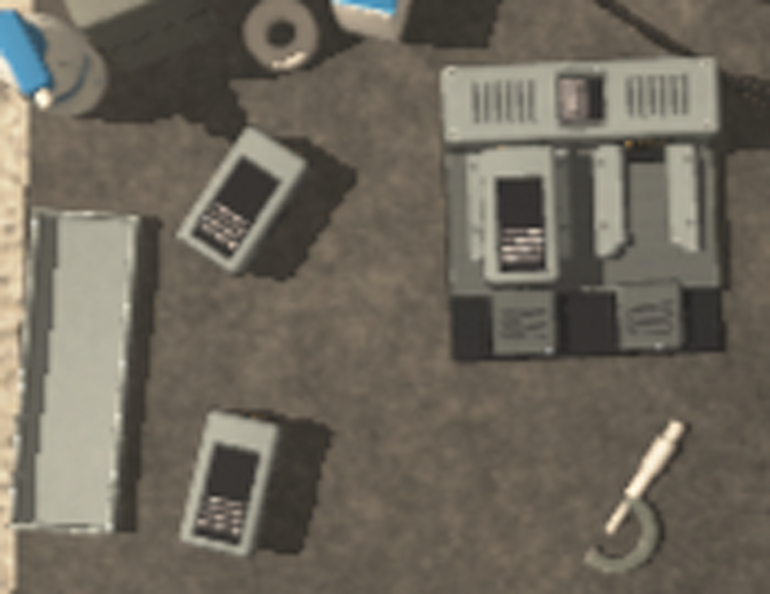

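The contact ends face away from the robot on both fresh packs. The switch looks as if it is on (ridge to the left), so I'll move over the unit and look closely.

```bash
python3 -m pendant '[[[0.018,-0.034,0.007,0.03],[0.018,-0.034,0.007,0.03],[0.018,-0.034,0.007,0.03],[0.018,-0.034,0.007,0.03],[0.018,-0.034,0.007,0.03],[0.018,-0.034,0.007,0.03],[0.018,-0.034,0.007,0.03],[0.018,-0.034,0.007,0.03],[0.018,-0.034,0.007,0.03]]]' 0 60
python3 -m pendant '[[[0.016,-0.034,0.001,0.03],[0.016,-0.034,0.001,0.03],[0.016,-0.034,0.001,0.03],[0.016,-0.034,0.001,0.03],[0.016,-0.034,0.001,0.03],[0.016,-0.034,0.001,0.03],[0.016,-0.034,0.001,0.04],[0,0,0,0],[0,0,0,0]]]'
python3 - <<'E'
from h import *
snap('wrist','w1'); 
im=cv2.imread('pics/w1.png'); cv2.imwrite('pics/w1b.png',cv2.resize(im,None,fx=1.5,fy=1.5))
o=get_obs(); print(o['clock'],o['ee_pos'],o['ee_rot'],o['joint_positions'],o['force'])
E
```

```text
clock: 0.85
ee_pos: [414.9, 236.4, 294.5]
ee_rot: [-3.131, 0.255, 0.0]
force: [0.7, 0.4, 0.5]
gripper_width: 85.4
clock: 1.6
ee_pos: [526.9, -1.6, 300.3]
ee_rot: [3.14, 0.081, -0.003]
force: [-0.4, 0.0, -0.2]
gripper_width: 85.4
1.65 [ 5.26706654e+02 -4.82863630e-01  3.00562108e+02] [ 3.14032643e+00  8.32382263e-02 -1.95973962e-03] [ 3.81202668e-01 -1.34503041e-01  4.27546979e-02 -2.85345407e-04
 -1.74928055e+00  1.24254323e+00] [-0.02276406  0.44121294 -0.15575027]
```

View pics/w1b.png

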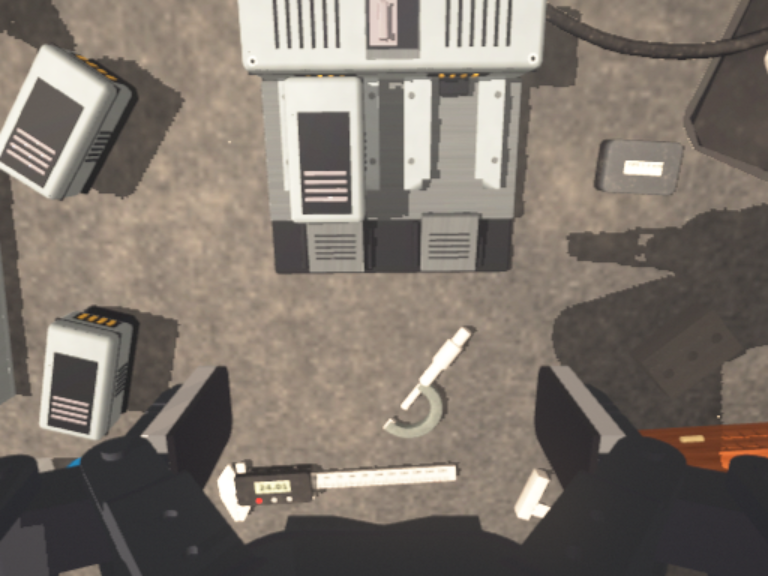

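The ridge at (384,20) is left of the housing centre line (395), so the switch is on. Now I'll fit the unit's pose.

```bash
cat > unit.py <<'E'
from m import *
def fit(fn,vmax=48):
    P=cloud(fn); Z=P[...,2]
    m=(Z>71)&(Z<79); m[vmax:]=False
    n,l,s,c=cv2.connectedComponentsWithStats(m.astype(np.uint8)); k=1+np.argmax(s[1:,4]); m=l==k
    u=np.where(m.any(0))[0]; F=[]
    for a in u[12:-12]:
        v=np.where(m[:,a])[0].max(); F.append(P[v,a,:2])
    L=[];R=[]
    for v in range(5,vmax-8):
        w=np.where(m[v])[0]
        if len(w)>50: L.append(P[v,w.min(),:2]);R.append(P[v,w.max(),:2])
    return np.array(F),np.array(L),np.array(R),P,m
E
python3 - <<'E'
from unit import *
F,L,R,P,m=fit('w1')
vx,vy,x0,y0=cv2.fitLine(F.astype(np.float32),cv2.DIST_HUBER,0,.01,.01).ravel()
if vy<0: vx,vy=-vx,-vy
print('front line yaw',np.arctan2(-vx,vy),'resid',np.std((F-[x0,y0])@[vy,-vx]))
yaw=np.arctan2(-vx,vy); X=np.array([np.cos(yaw),np.sin(yaw)]);Y=np.array([-X[1],X[0]])
fx=np.median(F@X); ly=np.median(L@Y); ry=np.median(R@Y); print(fx,ly,ry,'width',ly-ry,'z',np.nanmedian(P[m][:,2]))
O=(fx-53)*X+(ly+ry)/2*Y; print('origin',O)
U=(P[...,:2]-O)@np.stack([X,Y],1); Z=P[...,2]
r=(Z>79.5)&(Z<90)&(abs(U[...,1])<30)&(U[...,0]>60); print('ridge',r.sum(),np.median(U[r],0) if r.any() else 0, U[r].min(0) if r.any() else 0,U[r].max(0) if r.any() else 0)
s=(Z>71)&(Z<79)&(U[...,0]<48)&(U[...,0]>-90)&(U[...,1]>5)&(U[...,1]<90); rr=cv2.minAreaRect(U[s].astype(np.float32)); print('spent',rr, np.percentile(U[s],[1,99],axis=0))
d=(Z>17)&(Z<23)&(abs(U[...,0])<60); print('deck',np.percentile(U[d],[0.5,99.5],axis=0),np.median(Z[d]))
print('pad z',[np.nanmedian(Z[(abs(U[...,0]+80)<4)&(abs(U[...,1]-y)<10)]) for y in(47.5,-47.5)])
for n,a in(('near',(20,95,205,300)),('far',(0,95,25,140))): print(n,rect(P,a[0],a[1],a[2],a[3],50,60))
E
```

```text
front line yaw 0.06227715 resid 0.4665252219103716
640.7667125057728 56.57449227796572 -141.76134398245185 width 198.33583626041758 z 74.40845888269143
origin [589.27816169  -5.93007611]
ridge 147 [80.33557641  5.67108595] [69.55627307  3.56236564] [90.59546406  8.57481612]
spent ((-0.9210052490234375, 47.46967697143555), (52.60366439819336, 97.69691467285156), 89.6314926147461) [[-48.61600196  22.1222319 ]
 [ 46.67516064  72.73376038]]
deck [[ -55.91292472 -229.46139049]
 [  51.30185347  239.90427749]] 19.609616307684064
pad z [np.float64(21.373022243494802), np.float64(21.601735731266842)]
near (2932, array([385.4, 248.9]), array([53.2, 99.6]), 77.9, np.float64(53.1))
far (4388, array([593.9, 245.1]), array([53.5, 99.2]), 58.5, np.float64(53.2))
```

```bash
python3 -m pendant '[[[0.0235,0.006,-0.02,0.0015],[0.0235,0.006,-0.03,0.0015],[0.0235,0.006,-0.035,0.0015],[0.0235,0.006,-0.035,0.0015],[0.0235,0.006,-0.04,0.0015],[0.0235,0.006,-0.04,0.0015],[0,0,0,0],[0,0,0,0],[0,0,0,0]]]' 255 60
python3 -c "
from plant import *
print(get_obs()['joint_positions'])"
```

```text
clock: 2.4
ee_pos: [661.8, 35.5, 113.1]
ee_rot: [3.139, 0.103, 0.003]
force: [0.0, -0.2, 0.6]
gripper_width: -0.1
[ 3.55302467e-01  2.20270741e-01  6.64729263e-02  1.22962244e-03
 -1.41555093e+00  1.28103559e+00]
```

```bash
python3 -m pendant '[[[0,0,-0.008,0],[0,0,-0.008,0],[0,0,-0.006,0],[0,0,0,0],[0,0,0,0],[0,0,0,0]]]'
python3 -c "
from plant import *
print(get_obs()['force'])"
```

```text
clock: 2.9
ee_pos: [661.6, 34.4, 90.0]
ee_rot: [3.14, 0.101, 0.001]
force: [0.1, 0.6, 0.9]
gripper_width: -0.2
[0.07449543 0.61200145 0.93714479]
```

```bash
python3 -m pendant '[[[0.003,0,-0.006,0],[0.002,0,-0.006,0],[0,0,0,0],[0,0,0,0]]]'
python3 -m pendant '[[[0,-0.006,0,0],[0,-0.005,0,0],[0,-0.004,0,0],[0,0,0,0],[0,0,0,0]]]'
```

```text
clock: 3.23
ee_pos: [666.2, 34.5, 76.4]
ee_rot: [3.14, 0.101, -0.003]
force: [-0.2, 0.7, 0.1]
gripper_width: -0.0
clock: 3.65
ee_pos: [666.6, 19.1, 77.7]
ee_rot: [3.14, 0.1, 0.001]
force: [-0.5, 1.6, -0.4]
gripper_width: 0.4
```

```bash
python3 -m pendant '[[[0,-0.003,0,0],[0,0,0,0],[0,0,0,0]]]'
python3 -m pendant '[[[0,-0.003,0,0],[0,0,0,0],[0,0,0,0]]]'

```

```text
clock: 3.9
ee_pos: [666.6, 16.5, 77.5]
ee_rot: [3.14, 0.101, 0.0]
force: [-0.2, -0.6, -0.2]
gripper_width: -0.2
clock: 4.15
ee_pos: [666.6, 14.1, 77.5]
ee_rot: [-3.139, -0.101, -0.001]
force: [-0.5, 1.9, 0.9]
gripper_width: -0.2
```

```bash
for i in 1; do python3 -m pendant '[[[0,-0.003,0,0],[0,0,0,0],[0,0,0,0]]]'; python3 -m pendant '[[[0,-0.003,0,0],[0,0,0,0],[0,0,0,0]]]';python3 -m pendant '[[[0,-0.003,0,0],[0,0,0,0],[0,0,0,0]]]'; done

```

```text
clock: 4.4
ee_pos: [666.6, 10.3, 77.5]
ee_rot: [3.14, 0.101, 0.0]
force: [1.1, 0.7, -0.0]
gripper_width: -0.4
clock: 4.65
ee_pos: [666.4, 7.0, 77.5]
ee_rot: [3.139, 0.1, -0.001]
force: [1.5, -1.5, -0.6]
gripper_width: 0.1
clock: 4.9
ee_pos: [666.5, 4.3, 77.5]
ee_rot: [3.14, 0.1, -0.0]
force: [1.3, 0.5, 0.2]
gripper_width: -0.1
```

```bash
python3 - <<'E'
from h import *
snap('wrist','w2'); P=cloud('w2'); Z=P[...,2]
O=np.array([588.7,-6.]);a=.0623;X=np.array([np.cos(a),np.sin(a)]);Y=np.array([-X[1],X[0]])
U=(P[...,:2]-O)@np.stack([X,Y],1)
r=(Z>78.5)&(Z<85)&(abs(U[...,1])<25)&(U[...,0]>60)&(U[...,0]<100); print('ridge',r.sum(),np.percentile(U[r],[2,50,98],axis=0) if r.any() else 0)
im=cv2.imread('pics/w2.png'); cv2.imwrite('pics/w2b.png',im[80:384,110:400])
E
```

```text
ridge 416 [[84.29869795 -8.13710692]
 [88.77490326 -3.74077982]
 [91.97022442 15.23605116]]
```

View pics/w2b.png

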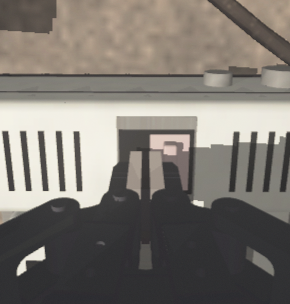

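```bash
python3 -m pendant '[[[0,0.005,0.01,0],[0,0,0.03,0],[-0.01,0,0.035,0],[-0.025,0.005,0.03,0],[-0.025,0.005,0.03,0],[-0.025,0.005,0.025,0],[-0.015,0,0,0],[0,0,0,0],[0,0,0,0]]]'
python3 - <<'E'
from h import *
o=get_obs();print(o['ee_pos'])
snap('wrist','w3'); P=cloud('w3'); Z=P[...,2]
O=np.array([588.7,-6.]);a=.0623;X=np.array([np.cos(a),np.sin(a)]);Y=np.array([-X[1],X[0]])
U=(P[...,:2]-O)@np.stack([X,Y],1)
r=(Z>78.5)&(Z<85)&(abs(U[...,1])<25)&(U[...,0]>65)&(U[...,0]<96); print('ridge',r.sum(),np.percentile(U[r],[2,50,98],axis=0) if r.any() else 0)
s=(Z>70)&(Z<79)&(U[...,0]<48)&(U[...,0]>-90)&(U[...,1]>5)&(U[...,1]<90);print('spent',np.percentile(U[s],[1,99],axis=0))
E
```

```text
clock: 5.7
ee_pos: [566.3, 25.1, 239.5]
ee_rot: [-3.139, -0.102, -0.005]
force: [1.3, 0.3, -0.0]
gripper_width: -0.1
[566.32652536  25.11238709 239.49147958]
ridge 213 [[70.5752791  -8.50635678]
 [80.74818489 -5.48855335]
 [91.21827315 -2.75594062]]
spent [[-47.8721917   22.06622103]
 [ 47.14695654  73.41933993]]
```

The switch is off: the ridge is at unit y = -5.5. Next I'll press the left catch.

```bash
python3 -m pendant '[[[-0.01,0.002,-0.035,0],[-0.01,0.002,-0.035,0],[-0.01,0.002,-0.035,0],[-0.01,0.002,-0.035,0],[-0.01,0.001,-0.03,0],[-0.012,0.002,-0.02,0],[0,0,-0.01,0],[0,0,0,0],[0,0,0,0],[0,0,0,0]]]'
```

```text
clock: 6.58
ee_pos: [506.1, 35.7, 39.1]
ee_rot: [3.14, 0.101, 0.003]
force: [0.2, -0.6, -0.6]
gripper_width: -0.2
```

```bash
python3 -m pendant '[[[0,0,-0.006,0],[0,0,-0.006,0],[0,0,-0.003,0],[0,0,0,0],[0,0,0,0]]]'
```

```text
clock: 7.0
ee_pos: [504.5, 35.5, 22.4]
ee_rot: [3.14, 0.101, -0.001]
force: [-0.1, 0.0, 0.0]
gripper_width: -0.5
```

```bash
python3 -m pendant '[[[0,0,-0.004,0],[0,0,-0.003,0],[0,0,0,0],[0,0,0,0]]]'; python3 -m pendant '[[[0,0,-0.001,0],[0,0,0,0],[0,0,0,0],[0,0,0,0],[0,0,0,0],[0,0,0,0]]]'
python3 - <<'E'
from h import *
snap('wrist','w4'); P=cloud('w4'); Z=P[...,2]
O=np.array([588.7,-6.]);a=.0623;X=np.array([np.cos(a),np.sin(a)]);Y=np.array([-X[1],X[0]])
U=(P[...,:2]-O)@np.stack([X,Y],1)
s=(Z>70)&(Z<79)&(U[...,0]<50)&(U[...,0]>-90)&(U[...,1]>5)&(U[...,1]<90);print('spent',np.percentile(U[s],[1,99],axis=0))
E
```

```text
clock: 7.33
ee_pos: [504.8, 35.6, 15.7]
ee_rot: [3.14, 0.101, 0.001]
force: [0.3, -0.1, 2.9]
gripper_width: 0.1
clock: 7.83
ee_pos: [504.9, 35.6, 15.1]
ee_rot: [3.14, 0.101, 0.001]
force: [-1.5, 0.1, 5.4]
gripper_width: -0.3
spent [[-89.04807987  12.54851568]
 [  6.33900813  81.73654561]]
```

```bash
python3 -m pendant '[[[0,0,-0.001,0],[0,0,0,0],[0,0,0,0],[0,0,0,0],[0,0,0,0]]]';python3 -m pendant '[[[0,0,0.02,0],[0,0,0.035,0],[0.01,0,0.04,0],[0.015,0,0.038,0],[0.015,0,0.038,0],[0.015,0,0.035,0],[0.01,0,0,0],[0,0,0,0]]]' 0
cat > sp.py <<'E'
from h import *
O=np.array([588.7,-6.]);a=.0623;X=np.array([np.cos(a),np.sin(a)]);Y=np.array([-X[1],X[0]])
def top(fn,c,zr=(66,79),r=(80,45)):
    P=cloud(fn);Z=P[...,2];U=(P[...,:2]-O)@np.stack([X,Y],1)
    s=(Z>zr[0])&(Z<zr[1])&(abs(U[...,0]-c[0])<r[0])&(abs(U[...,1]-c[1])<r[1])&(U[...,0]<49)
    rr=cv2.minAreaRect(U[s].astype(np.float32)); print(s.sum(),rr,np.percentile(U[s],[1,99],axis=0),np.median(Z[s])); return U,Z
E
python3 - <<'E'
from sp import *
o=get_obs();print(o['ee_pos'])
snap('wrist','w5'); top('w5',(-10,47.5))
E
```

```text
clock: 8.3
ee_pos: [504.9, 35.6, 14.8]
ee_rot: [3.14, 0.101, 0.002]
force: [-3.0, 0.4, 9.3]
gripper_width: 0.0
clock: 8.97
ee_pos: [571.2, 35.9, 220.6]
ee_rot: [-3.139, -0.1, -0.003]
force: [0.6, -0.7, -1.3]
gripper_width: 85.4
[571.22515022  35.91629641 220.64285592]
6817 ((-10.85641860961914, 47.89398956298828), (54.10675048828125, 101.00631713867188), 89.83637237548828) [[-57.94904915  21.56271651]
 [ 38.88495011  74.09594505]] 74.05705286203892
```

```bash
python3 -m pendant '[[[0.001,0.002,-0.03,0],[0.001,0.001,-0.035,0],[0.001,0.001,-0.035,0],[0.001,0.001,-0.035,0],[0,0,-0.025,0],[0,0,-0.018,0],[0,0,0,0],[0,0,0,0]]]'
python3 -m pendant '[[[0,0,0,0],[0,0,0,0],[0,0,0,0],[0,0,0,0],[0,0,0,0],[0,0,0,0]]]' 255 60
```

```text
clock: 9.68
ee_pos: [572.0, 40.1, 39.9]
ee_rot: [3.139, 0.101, -0.006]
force: [0.4, -0.7, 1.1]
gripper_width: 85.6
clock: 10.18
ee_pos: [574.5, 40.8, 43.5]
ee_rot: [-3.14, -0.101, -0.004]
force: [-2.9, 0.5, 5.6]
gripper_width: 53.1
```

```bash
python3 -m pendant '[[[-0.003,-0.0002,0,0],[-0.006,-0.0004,0,0],[-0.008,-0.0005,0,0],[-0.008,-0.0005,0,0],[-0.008,-0.0005,0,0],[-0.008,-0.0005,0,0],[-0.008,-0.0005,0,0],[-0.008,-0.0005,0,0],[-0.008,-0.0005,0,0],[-0.008,-0.0005,0,0],[-0.005,-0.0003,0,0],[0,0,0,0]]]'
```

```text
clock: 11.18
ee_pos: [495.6, 35.8, 43.2]
ee_rot: [-3.139, -0.102, -0.005]
force: [-2.9, 1.5, 7.8]
gripper_width: 53.0
```

```bash
python3 -m pendant '[[[0,0,0.015,0],[0,0,0.03,0],[0,0,0.035,0],[-0.005,0.01,0.035,-0.01],[-0.005,0.025,0.03,-0.02],[-0.005,0.035,0.01,-0.02],[-0.005,0.035,0,-0.02],[-0.005,0.035,0,-0.02],[-0.005,0.025,0,-0.02],[0,0.01,0,0],[0,0,0,0],[0,0,0,0]]]'
python3 - <<'E'
from m import *
o=get_obs();print(o['ee_pos'])
snap('wrist','w6'); P=cloud('w6')
im=cv2.imread('pics/w6.png'); cv2.imwrite('pics/w6b.png',cv2.resize(im,None,fx=1.4,fy=1.4))
Z=P[...,2];s=(Z>18)&(Z<26)&(P[...,1]>315)&(P[...,1]<425)&(P[...,0]>330)&(P[...,0]<600)
print(s.sum(),cv2.minAreaRect(P[s][:,:2].astype(np.float32)))
s2=(Z>1)&(Z<7)&(P[...,1]>340)&(P[...,1]<400)&(P[...,0]>400)&(P[...,0]<520);print(np.median(P[s2],0))
for n,c in(('near',(385,249)),('far',(594,245))):
    q=(Z>48)&(Z<60)&(np.hypot(P[...,0]-c[0],P[...,1]-c[1])<75); print(n,q.sum(),cv2.minAreaRect(P[q][:,:2].astype(np.float32)) if q.sum()>50 else 0)
E
```

```text
clock: 12.18
ee_pos: [464.6, 210.5, 195.0]
ee_rot: [3.139, -0.07, -0.004]
force: [0.6, 0.2, -3.0]
gripper_width: 52.9
[464.61951419 210.4578771  195.04370494]
3168 ((465.2764892578125, 373.4140319824219), (79.34822082519531, 239.24644470214844), 87.16551208496094)
[465.80804715 372.51965517   3.03473351]
near 0 0
far 5787 ((582.8453979492188, 253.1285858154297), (54.03874969482422, 75.50066375732422), 58.24869918823242)
```

View pics/w6b.png

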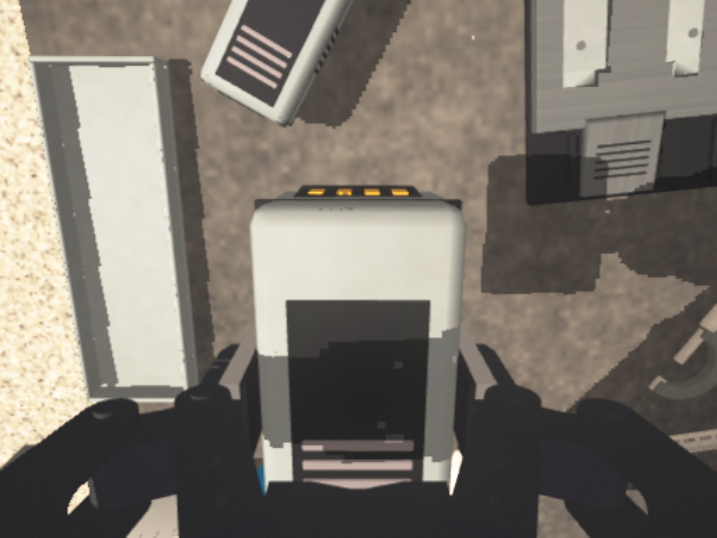

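```bash
python3 -m pendant '[[[0,0.02,0,-0.005],[0,0.035,0,0],[0,0.035,0,0],[0,0.035,-0.01,0],[0,0.025,-0.02,0],[0,0.0125,-0.03,0],[0,0,-0.03,0],[0,0,-0.03,0],[0,0,-0.02,0],[0,0,-0.01,0],[0,0,0,0],[0,0,0,0]]]'
```

```text
clock: 13.23
ee_pos: [466.3, 372.6, 47.3]
ee_rot: [3.14, -0.081, 0.001]
force: [1.1, 1.1, -1.5]
gripper_width: 53.4
```

```bash
python3 -m pendant '[[[0,0,-0.006,0],[0,0,-0.005,0],[0,0,-0.003,0],[0,0,0,0],[0,0,0,0]]]'
```

```text
clock: 13.65
ee_pos: [465.5, 373.2, 32.6]
ee_rot: [3.14, -0.08, 0.0]
force: [0.5, -0.1, -2.3]
gripper_width: 53.1
```

```bash
python3 -m pendant '[[[0,0,-0.003,0],[0,0,-0.002,0],[0,0,0,0],[0,0,0,0]]]'
```

```text
clock: 13.98
ee_pos: [465.7, 373.3, 27.7]
ee_rot: [-3.14, 0.08, -0.001]
force: [0.5, -0.3, -2.1]
gripper_width: 53.2
```

```bash
python3 -m pendant '[[[0,0,-0.002,0],[0,0,0,0],[0,0,0,0]]]'; python3 -m pendant '[[[0,0,0,0],[0,0,0,0],[0,0,0,0],[0,0,0,0]]]' 0
python3 -m pendant '[[[0,0,0.02,0],[0,0,0.035,0],[0,0,0.035,0],[0,-0.02,0.035,-0.03],[-0.02,-0.03,0.02,-0.03],[-0.02,-0.035,0,-0.03],[-0.015,-0.035,0,-0.03],[-0.01,-0.003,0,-0.03],[0,0,0,0],[0,0,0,0]]]'
python3 - <<'E'
from m import *
o=get_obs();print(o['ee_pos'])
snap('wrist','w7'); P=cloud('w7')
Z=P[...,2]
for n,c,z in(('near',(385,249),54),('far',(594,245),54),('spent',(465,373),58)):
    q=(Z>z-6)&(Z<z+6)&(np.hypot(P[...,0]-c[0],P[...,1]-c[1])<90); print(n,q.sum(),np.median(Z[q]),cv2.minAreaRect(P[q][:,:2].astype(np.float32)) if q.sum()>50 else 0)
E
```

```text
clock: 14.23
ee_pos: [466.2, 373.6, 27.4]
ee_rot: [-3.14, 0.079, -0.003]
force: [-2.4, -1.6, 5.0]
gripper_width: 53.2
clock: 14.57
ee_pos: [465.6, 373.2, 25.4]
ee_rot: [3.141, -0.08, 0.0]
force: [0.2, -0.3, 0.2]
gripper_width: 85.3
clock: 15.4
ee_pos: [400.6, 250.2, 171.1]
ee_rot: [-3.124, 0.314, -0.001]
force: [-0.1, 0.4, 0.2]
gripper_width: 85.2
[400.58008196 250.21924326 171.1095654 ]
near 7760 53.578181670500356 ((385.7003479003906, 249.8758544921875), (53.892879486083984, 98.58458709716797), 78.09906005859375)
far 0 nan 0
spent 9518 57.359481951523776 ((466.63494873046875, 372.93218994140625), (54.43730545043945, 100.24394226074219), 87.1411361694336)
  return _methods._mean(a, axis=axis, dtype=dtype,
  ret = ret.dtype.type(ret / rcount)
```

```bash
python3 - <<'E'
import cv2
im=cv2.imread('pics/w7.png'); cv2.imwrite('pics/w7b.png',im)
E
```

```text
(no output)
```

View pics/w7b.png

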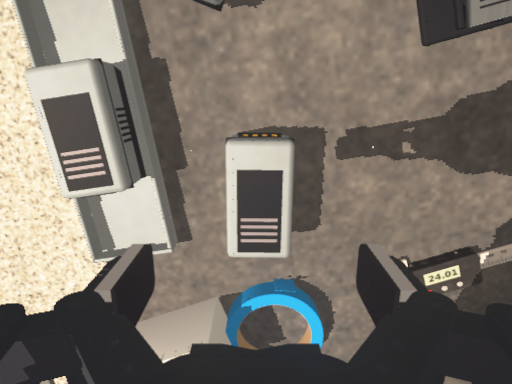

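```bash
python3 -m pendant '[[[-0.005,0,-0.03,-0.004],[-0.005,0,-0.035,-0.003],[-0.005,0,-0.035,0],[0,0,-0.025,0],[0,0,-0.015,0],[0,0,-0.008,0],[0,0,0,0],[0,0,0,0]]]'
python3 -m pendant '[[[0,0,0,0],[0,0,0,0],[0,0,0,0],[0,0,0,0],[0,0,0,0],[0,0,0,0]]]' 255 70
```

```text
clock: 16.12
ee_pos: [386.0, 250.6, 22.9]
ee_rot: [3.124, -0.325, 0.001]
force: [-0.6, 0.7, 0.0]
gripper_width: 85.7
clock: 16.62
ee_pos: [386.3, 251.0, 24.0]
ee_rot: [-3.123, 0.325, -0.003]
force: [-0.2, 0.8, 5.7]
gripper_width: 53.0
```

```bash
python3 -m pendant '[[[0,0,0.02,0],[0,0,0.035,0],[0.01,-0.015,0.025,0.03],[0.015,-0.03,0.01,0.04],[0.015,-0.03,0,0.04],[0.015,-0.03,0,0.04],[0.015,-0.03,0,0.04],[0.015,-0.03,0,0.04],[0.015,-0.03,0,0.04],[0.015,-0.02,0,0],[0,0,0,0],[0,0,0,0]]]'
python3 - <<'E'
from m import *
o=get_obs();print(o['ee_pos'],o['gripper_width'])
snap('wrist','w8'); 
im=cv2.imread('pics/w8.png'); cv2.imwrite('pics/w8b.png',im)
E
```

```text
clock: 17.62
ee_pos: [500.2, 33.9, 111.3]
ee_rot: [3.14, 0.093, -0.004]
force: [-1.3, 0.9, -2.8]
gripper_width: 52.4
[500.2415642   33.93464409 111.29975714] 52.427719194597515
```

View pics/w8b.png

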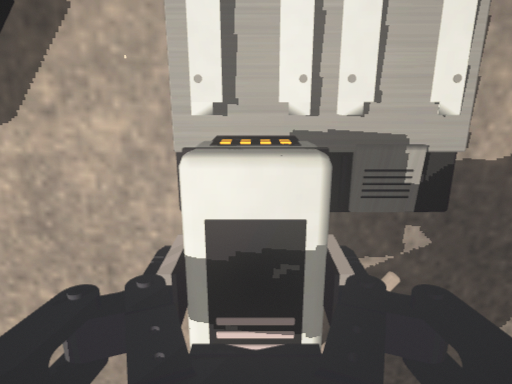

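```bash
python3 -m pendant '[[[0.001,0.002,-0.015,0.003],[0,0,-0.02,0],[0,0,-0.015,0],[0,0,-0.006,0],[0,0,0,0],[0,0,0,0],[0,0,0,0]]]'
python3 -m pendant '[[[0,0,-0.004,0],[0,0,-0.004,0],[0,0,-0.002,0],[0,0,0,0],[0,0,0,0],[0,0,0,0]]]'
```

```text
clock: 18.25
ee_pos: [502.2, 37.7, 57.9]
ee_rot: [-3.14, -0.104, -0.003]
force: [0.0, 0.1, -2.1]
gripper_width: 53.0
clock: 18.75
ee_pos: [501.7, 37.1, 46.8]
ee_rot: [3.14, 0.102, 0.0]
force: [-0.3, 0.5, -0.4]
gripper_width: 53.0
```

```bash
python3 -m pendant '[[[0,-0.0008,-0.0015,-0.002],[0,0,-0.001,0],[0,0,0,0],[0,0,0,0],[0,0,0,0]]]'
python3 -m pendant '[[[0.004,0.0002,0,0],[0.005,0.0003,0,0],[0.005,0.0003,0,0],[0.004,0.0003,0,0],[0.003,0.0002,0,0],[0,0,0,0],[0,0,0,0]]]'
```

```text
clock: 19.17
ee_pos: [501.7, 36.4, 44.2]
ee_rot: [3.14, 0.099, 0.001]
force: [0.3, 0.3, -0.5]
gripper_width: 52.8
clock: 19.75
ee_pos: [523.5, 37.8, 44.4]
ee_rot: [-3.14, -0.099, -0.003]
force: [1.6, 0.2, 1.6]
gripper_width: 52.9
```

```bash
python3 -m pendant '[[[0.003,0.0002,0,0],[0.004,0.0002,0,0],[0.004,0.0002,0,0],[0.003,0.0002,0,0],[0,0,0,0],[0,0,0,0]]]'
python3 -m pendant '[[[0.004,0.0002,0,0],[0.005,0.0003,0,0],[0.005,0.0003,0,0],[0.004,0.0002,0,0],[0,0,0,0],[0,0,0,0]]]'
```

```text
clock: 20.25
ee_pos: [537.5, 38.5, 44.4]
ee_rot: [3.14, 0.099, 0.003]
force: [2.0, -0.6, 3.7]
gripper_width: 53.0
clock: 20.75
ee_pos: [555.2, 39.5, 44.5]
ee_rot: [3.14, 0.099, 0.002]
force: [1.5, -0.8, 4.0]
gripper_width: 52.9
```

```bash
python3 -m pendant '[[[0.004,0.0002,0,0],[0.005,0.0003,0,0],[0.005,0.0003,0,0],[0.005,0.0003,0,0],[0,0,0,0],[0,0,0,0]]]'
python3 -m pendant '[[[0.003,0.0002,0,0],[0.003,0.0002,0,0],[0.003,0.0002,0,0],[0.002,0.0001,0,0],[0,0,0,0],[0,0,0,0],[0,0,0,0]]]'
```

```text
clock: 21.25
ee_pos: [574.2, 40.6, 44.4]
ee_rot: [3.14, 0.099, 0.002]
force: [-0.2, -0.6, 4.7]
gripper_width: 52.8
clock: 21.83
ee_pos: [583.1, 41.0, 44.4]
ee_rot: [3.139, 0.099, -0.005]
force: [-9.4, 0.0, 11.0]
gripper_width: 52.6
```

```bash
python3 -m pendant '[[[0.002,0.0001,0,0],[0.002,0.0001,0,0],[0.001,0.0001,0,0],[0,0,0,0],[0,0,0,0],[0,0,0,0]]]'
```

```text
clock: 22.33
ee_pos: [587.8, 41.3, 44.3]
ee_rot: [3.139, 0.099, -0.007]
force: [-9.8, 0.6, 11.4]
gripper_width: 52.6
```

```bash
python3 -m pendant '[[[0.0015,0.0001,0,0],[0,0,0,0],[0,0,0,0],[0,0,0,0],[0,0,0,0]]]'; python3 -m pendant '[[[0,0,0,0],[0,0,0,0],[0,0,0,0],[0,0,0,0]]]' 0
python3 -m pendant '[[[0,0,0.02,0],[0,0,0.035,0],[-0.01,0,0.035,0],[-0.01,0,0.035,0],[-0.01,0,0.035,0],[-0.005,0,0.02,0],[0,0,0,0],[0,0,0,0]]]'
python3 - <<'E'
from sp import *
o=get_obs();print(o['ee_pos'])
snap('wrist','w9'); U,Z=top('w9',(-10,47.5)); 
for n,y in(('L',47.5),('R',-47.5)): print(n,[round(float(np.nanmedian(Z[(abs(U[...,0]-x)<1.5)&(abs(U[...,1]-y)<10)])),1) for x in(-90,-80,-70,-60,-56,-53)])
r=(Z>78.5)&(Z<85)&(abs(U[...,1])<25)&(U[...,0]>65)&(U[...,0]<96); print('ridge',np.median(U[r],0))
E
```

```text
clock: 22.75
ee_pos: [589.2, 41.4, 44.4]
ee_rot: [3.139, 0.099, -0.007]
force: [-11.1, -0.4, 11.7]
gripper_width: 52.9
clock: 23.08
ee_pos: [590.8, 41.7, 43.3]
ee_rot: [3.14, 0.099, -0.001]
force: [0.9, -0.4, 0.1]
gripper_width: 85.4
clock: 23.75
ee_pos: [556.5, 42.0, 225.4]
ee_rot: [-3.139, -0.1, -0.004]
force: [-0.2, 0.6, -0.8]
gripper_width: 85.5
[556.45525638  42.03348244 225.39037454]
7044 ((-0.8299751281738281, 47.078468322753906), (99.55702209472656, 54.06794357299805), 0.0043625193648040295) [[-48.40744223  20.89601056]
 [ 48.0428781   73.36321495]] 74.04643176621684
L [19.7, 21.5, 22.7, nan, nan, nan]
R [20.0, 21.5, 22.8, 24.2, 24.8, 24.9]
ridge [81.0286822  -5.41972407]
  return np.nanmean(a, axis, out=out, keepdims=keepdims)
```

```bash
python3 -m pendant '[[[0,0.02,-0.005,-0.08],[0,0.03,-0.005,-0.09],[0,0.035,-0.005,-0.09],[0,0.035,-0.005,-0.09],[0,0.03,0,-0.09],[0,0.02,0,-0.09],[0,0.015,0,-0.08],[0,0,0,0],[0,0,0,0],[0,0,0,0]]]'
python3 - <<'E'
from m import *
o=get_obs();print(o['ee_pos'],o['ee_rot'])
snap('wrist','w10'); P=cloud('w10')
Z=P[...,2]
q=(Z>48)&(Z<60)&(np.hypot(P[...,0]-594,P[...,1]-245)<110); n,l,s,c=cv2.connectedComponentsWithStats(q.astype(np.uint8))
for k in range(1,n):
    if s[k,4]>300: print(s[k],cv2.minAreaRect(P[l==k][:,:2].astype(np.float32)),np.median(Z[l==k]))
im=cv2.imread('pics/w10.png'); cv2.imwrite('pics/w10b.png',im)
E
```

```text
clock: 24.63
ee_pos: [555.9, 226.2, 202.6]
ee_rot: [3.024, -0.846, -0.002]
force: [0.8, -0.6, 0.0]
gripper_width: 85.5
[555.85294805 226.17100616 202.57164027] [ 3.02355784e+00 -8.45766185e-01 -2.19862583e-03]
[ 179   89   65  115 7031] ((594.003662109375, 246.08868408203125), (53.858123779296875, 98.85054016113281), 58.24649429321289) 53.49232146985025
```

View pics/w10b.png

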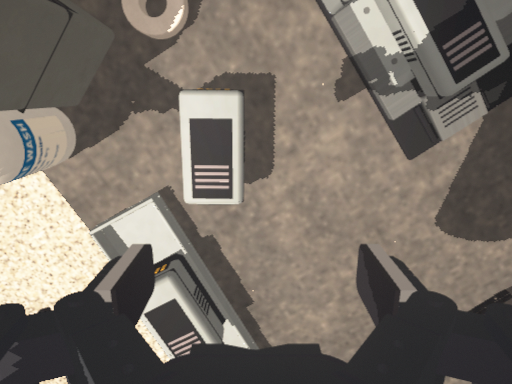

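```bash
python3 -m pendant '[[[0.013,0.007,-0.02,-0.004],[0.013,0.007,-0.035,-0.004],[0.012,0.006,-0.035,0],[0,0,-0.035,0],[0,0,-0.03,0],[0,0,-0.016,0],[0,0,-0.008,0],[0,0,0,0],[0,0,0,0]]]'
python3 -m pendant '[[[0,0,0,0],[0,0,0,0],[0,0,0,0],[0,0,0,0],[0,0,0,0],[0,0,0,0]]]' 255 70
```

```text
clock: 25.43
ee_pos: [594.7, 246.3, 26.1]
ee_rot: [-3.021, 0.86, -0.002]
force: [0.7, 0.7, 0.8]
gripper_width: 85.5
clock: 25.93
ee_pos: [595.0, 247.3, 27.2]
ee_rot: [-3.02, 0.859, -0.004]
force: [-1.5, 0.7, 6.2]
gripper_width: 52.9
```

```bash
python3 -m pendant '[[[0,0,0.02,0],[0,0,0.035,0],[0,0,0.035,0],[-0.01,-0.015,0.015,0.06],[-0.01,-0.035,0,0.07],[-0.01,-0.035,0,0.07],[-0.01,-0.035,0,0.07],[-0.01,-0.035,0,0.07],[-0.01,-0.035,0,0.07],[-0.01,-0.035,0,0.07],[-0.01,-0.035,0,0.07],[-0.007,-0.03,0,0.067]]]'
python3 -m pendant '[[[0,-0.016,0,0],[0,0,0,0],[0,0,0,0],[0,0,0,0]]]'
python3 - <<'E'
from m import *
o=get_obs();print(o['ee_pos'],o['ee_rot'],o['gripper_width'])
snap('wrist','w11'); 
im=cv2.imread('pics/w11.png'); cv2.imwrite('pics/w11b.png',im)
E
```

```text
clock: 26.93
ee_pos: [505.6, -45.0, 129.6]
ee_rot: [-3.139, -0.103, 0.001]
force: [1.7, -0.3, -1.9]
gripper_width: 52.7
clock: 27.27
ee_pos: [506.9, -58.8, 129.5]
ee_rot: [-3.14, -0.097, 0.001]
force: [-0.2, 0.2, -2.7]
gripper_width: 52.8
[506.87575727 -58.80516616 129.52899091] [-3.13965906e+00 -9.72308985e-02  1.07669553e-03] 52.811226555736745
```

View pics/w11b.png

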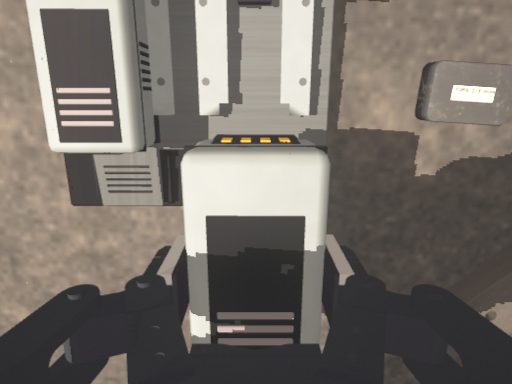

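```bash
python3 -m pendant '[[[0,0,-0.02,0],[0,0,-0.025,0],[0,0,-0.02,0],[0,0,-0.01,0],[0,0,-0.003,0],[0,0,0,0],[0,0,0,0],[0,0,0,0]]]'
python3 -m pendant '[[[0,0,-0.003,0],[0,0,-0.001,0],[0,0,0,0],[0,0,0,0],[0,0,0,0]]]'
```

```text
clock: 27.98
ee_pos: [508.0, -59.0, 53.5]
ee_rot: [3.14, 0.098, 0.004]
force: [-0.4, -0.7, -2.8]
gripper_width: 52.7
clock: 28.4
ee_pos: [507.3, -59.3, 48.4]
ee_rot: [3.14, 0.098, 0.001]
force: [0.8, 0.1, -1.6]
gripper_width: 53.1
```

```bash
python3 -m pendant '[[[0,0.0005,-0.001,0],[0,0,-0.001,0],[0,0,0,0],[0,0,0,0],[0,0,0,0]]]'
python3 -m pendant '[[[0.004,0.0002,0,0],[0.005,0.0003,0,0],[0.005,0.0003,0,0],[0.004,0.0003,0,0],[0.003,0.0002,0,0],[0,0,0,0],[0,0,0,0]]]'
```

```text
clock: 28.82
ee_pos: [507.6, -59.0, 47.1]
ee_rot: [3.14, 0.098, 0.002]
force: [-1.3, -0.9, 5.6]
gripper_width: 52.8
clock: 29.4
ee_pos: [529.2, -57.8, 47.3]
ee_rot: [3.139, 0.098, 0.004]
force: [0.8, -0.7, 5.7]
gripper_width: 52.6
```

```bash
python3 -m pendant '[[[0.003,0.0004,0,0],[0.004,0.0003,0,0],[0.004,0.0003,0,0],[0.003,0.0002,0,0],[0,0,0,0],[0,0,0,0]]]'
python3 -m pendant '[[[0.004,0.0002,0,0],[0.005,0.0003,0,0],[0.005,0.0003,0,0],[0.004,0.0002,0,0],[0,0,0,0],[0,0,0,0]]]'
```

```text
clock: 29.9
ee_pos: [543.2, -56.6, 47.4]
ee_rot: [3.139, 0.098, 0.004]
force: [-0.5, -1.6, 5.1]
gripper_width: 53.1
clock: 30.4
ee_pos: [561.3, -55.7, 47.5]
ee_rot: [3.139, 0.098, 0.004]
force: [0.5, -1.0, 5.5]
gripper_width: 53.2
```

```bash
python3 -m pendant '[[[0.004,0.0003,0,0],[0.005,0.0003,0,0],[0.005,0.0003,0,0],[0.005,0.0003,0,0],[0,0,0,0],[0,0,0,0]]]'
python3 -m pendant '[[[0.003,0.0002,0,0],[0.003,0.0002,0,0],[0.003,0.0002,0,0],[0.003,0.0001,0,0],[0,0,0,0],[0,0,0,0],[0,0,0,0]]]'
python3 -m pendant '[[[0.002,0.0001,0,0],[0.002,0.0001,0,0],[0.001,0.0001,0,0],[0,0,0,0],[0,0,0,0],[0,0,0,0]]]'
```

```text
clock: 30.9
ee_pos: [580.3, -54.4, 47.5]
ee_rot: [3.139, 0.098, 0.004]
force: [0.1, -1.5, 5.7]
gripper_width: 53.0
clock: 31.48
ee_pos: [590.1, -53.9, 47.4]
ee_rot: [3.139, 0.098, -0.003]
force: [-8.5, -0.1, 11.0]
gripper_width: 52.7
clock: 31.98
ee_pos: [594.6, -53.7, 47.4]
ee_rot: [3.139, 0.098, -0.005]
force: [-11.5, 1.2, 12.4]
gripper_width: 53.2
```

```bash
python3 -m pendant '[[[0.0008,0,0,0],[0,0,0,0],[0,0,0,0],[0,0,0,0],[0,0,0,0]]]'; python3 -m pendant '[[[0,0,0,0],[0,0,0,0],[0,0,0,0],[0,0,0,0]]]' 0
python3 -m pendant '[[[0,0,0.02,0],[0,0,0.035,0],[-0.01,0.01,0.035,0],[-0.01,0.01,0.035,0],[-0.01,0.01,0.035,0],[-0.005,0.01,0.02,0],[0,0,0,0],[0,0,0,0]]]'
python3 - <<'E'
from sp import *
o=get_obs();print(o['ee_pos'])
snap('wrist','w12'); top('w12',(-10,47.5),r=(80,40)); U,Z=top('w12',(-10,-47.5),r=(80,40)); 
for n,y in(('L',47.5),('R',-47.5)): print(n,[round(float(np.nanmedian(Z[(abs(U[...,0]-x)<1.5)&(abs(U[...,1]-y)<10)])),1) for x in(-90,-80,-70)])
r=(Z>78.5)&(Z<85)&(abs(U[...,1])<25)&(U[...,0]>65)&(U[...,0]<96); print('ridge',np.median(U[r],0))
E
```

```text
clock: 32.4
ee_pos: [594.8, -53.7, 47.4]
ee_rot: [3.139, 0.098, -0.007]
force: [-13.6, 1.0, 13.3]
gripper_width: 52.5
clock: 32.73
ee_pos: [596.8, -53.1, 45.6]
ee_rot: [3.14, 0.098, -0.001]
force: [0.0, -0.5, -0.2]
gripper_width: 85.4
clock: 33.4
ee_pos: [562.4, -12.4, 227.5]
ee_rot: [-3.139, -0.099, -0.005]
force: [0.2, 0.9, -0.8]
gripper_width: 85.4
[562.36346712 -12.40606044 227.48325663]
6894 ((-0.796112060546875, 47.191062927246094), (54.27743148803711, 99.603271484375), 89.92313385009766) [[-48.47436482  20.43666975]
 [ 47.40029995  72.77220036]] 73.95263724237822
6890 ((-0.7599601745605469, -48.24219512939453), (54.176395416259766, 98.21224975585938), 89.97108459472656) [[-48.32069943 -73.99509012]
 [ 47.46406563 -21.66362008]] 74.13050748984602
L [19.7, 21.0, 22.8]
R [20.6, 21.4, 22.7]
ridge [80.94161984 -5.90418236]
```

```bash
python3 -m pendant '[[[0.01,-0.002,0,0],[0.02,-0.004,-0.015,0],[0.02,-0.004,-0.02,0],[0.02,-0.004,-0.025,0],[0.02,-0.004,-0.025,0],[0.015,-0.003,-0.025,0],[0.004,0,-0.02,0],[0,0,0,0],[0,0,0,0],[0,0,0,0]]]' 255
python3 -m pendant '[[[0,0,-0.01,0],[0,0,-0.007,0],[0,0,-0.003,0],[0,0,0,0],[0,0,0,0],[0,0,0,0]]]'
```

```text
clock: 34.28
ee_pos: [671.0, -34.5, 96.8]
ee_rot: [3.139, 0.098, 0.001]
force: [0.1, 0.5, 0.2]
gripper_width: -0.1
clock: 34.78
ee_pos: [670.9, -34.1, 76.3]
ee_rot: [3.14, 0.098, 0.001]
force: [-0.8, -0.5, -0.3]
gripper_width: 0.2
```

```bash
python3 -m pendant '[[[0,0.006,0.0007,0],[0,0.006,0,0],[0,0.004,0,0],[0,0.003,0,0],[0,0.003,0,0],[0,0,0,0]]]'
python3 -m pendant '[[[0,0.002,0,0],[0,0.002,0,0],[0,0.002,0,0],[0,0,0,0],[0,0,0,0],[0,0,0,0]]]'
```

```text
clock: 35.28
ee_pos: [670.8, -11.6, 76.7]
ee_rot: [3.14, 0.099, -0.0]
force: [-0.2, -1.3, 0.8]
gripper_width: 0.2
clock: 35.78
ee_pos: [670.9, -6.0, 76.7]
ee_rot: [-3.14, -0.098, -0.0]
force: [-0.5, -0.4, 0.0]
gripper_width: 0.2
```

```bash
python3 -m pendant '[[[0,-0.006,0.005,0],[0,0,0.03,0],[-0.01,0,0.035,0],[-0.025,0,0.03,0],[-0.025,0,0.03,0],[-0.025,0,0.025,0],[-0.025,0,0,0],[0,0,0,0],[0,0,0,0]]]'
python3 - <<'E'
from sp import *
o=get_obs();print(o['ee_pos'],o['force'])
snap('wrist','w13'); top('w13',(-10,47.5),r=(80,40)); U,Z=top('w13',(-10,-47.5),r=(80,40)); 
for n,y in(('L',47.5),('R',-47.5)): print(n,[round(float(np.nanmedian(Z[(abs(U[...,0]-x)<1.5)&(abs(U[...,1]-y)<10)])),1) for x in(-90,-80,-70)])
r=(Z>78.5)&(Z<85)&(abs(U[...,1])<25)&(U[...,0]>65)&(U[...,0]<96); print('ridge',np.median(U[r],0))
snap('top','top1'); im=cv2.imread('pics/top1.png')[100:290,130:420]
cv2.imwrite('pics/c2.png',cv2.resize(im,None,fx=2.7,fy=2.7,interpolation=cv2.INTER_CUBIC))
E
```

```text
clock: 36.53
ee_pos: [560.4, -12.4, 233.7]
ee_rot: [-3.139, -0.098, -0.005]
force: [-0.3, 0.3, -0.2]
gripper_width: 0.0
[560.43509584 -12.42699227 233.69095671] [-0.3054719   0.27230597 -0.20142654]
6684 ((-0.5924873352050781, 47.16558074951172), (99.18594360351562, 54.39674377441406), 0.005401460453867912) [[-48.31829475  20.44664455]
 [ 48.10512747  72.80942349]] 73.93111285609365
6669 ((-0.314849853515625, -48.44478988647461), (54.471466064453125, 98.68260192871094), 89.9082260131836) [[-48.23926051 -73.95616752]
 [ 48.11967998 -21.6987087 ]] 74.10787391917614
L [19.5, 21.3, 22.5]
R [20.0, 21.4, 23.1]
ridge [81.4194605   6.09834774]
```

View pics/c2.png

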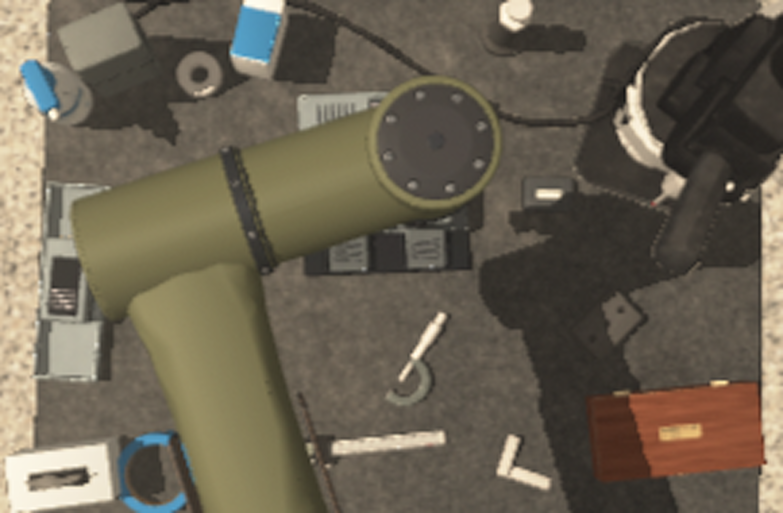

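The switch is on (ridge at y = +6.1), both packs are home and the spent pack is in the tray. The arm is clear and the bystanders haven't moved.

```bash
python3 -c "
from plant import *
print(hand_in(), get_obs()['clock'])"
```

```text
the job is handed in; nothing more can be done
the job is handed in; nothing more can be done
```

The batteries are changed and the job is handed in, at about 37 s on the robot's clock; `hand_in()` gave no verdict.

- **Switch:** it had been left on, so I pushed it off and confirmed that (ridge at y = -5.5 mm) before moving any pack.
- **Spent pack:** only the left bay held one. I released its catch, drew it out and laid it flat in the middle of the tray. It measured within 2 mm of the tray's centre and was not measured again after that. The final top view shows it still lying there.
- **Fresh packs:** both slid in, contact end first, with about 11 to 14 N of push. The last wrist view put both packs within about 1 mm of home in x. Both ramps were at the height they had when the catches were up at the start.
- **Finish:** I then pushed the switch on (ridge at y = +6.1 mm) and lifted the arm clear, with about 0 N on the tool. The last top view shows the micrometer, stylus case and setup block where they were; I judged this by eye and did not measure it.

No check failed or disagreed. I noticed neither a knocked pack nor a slackened grip.

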